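Put the sockets back on the socket strip in order of size

TASK

The five chrome sockets from the last job are standing on the blue mat. Stand them on the black socket strip in order of size, the smallest at the yellow end and the largest at the black end, each upright with its open mouth up and centred on the white ring of its own size. Set each one down gently rather than dropping it, do not knock any socket over, and leave the ratchet, the yellow tub and the red tape where they are.

Things in the scene. Friction and masses are not known exactly. Their poses are not given: they have to be found in the camera images.
- socket1: The smallest of five chrome socket-wrench sockets: 22 mm outside diameter, 37 mm tall, round, 60 g or so. It stands upright on its drive end with its open hexagon mouth (14 mm across flats) up. The side is straight. Origin: centre of its underside; z up through the mouth. It starts on the blue mat.
- socket2: The second smallest of five chrome socket-wrench sockets: 28 mm outside diameter, 39 mm tall, round, 90 g or so. It stands upright on its drive end with its open hexagon mouth (20 mm across flats) up, the lowest third a neck of 22 mm diameter. Origin: centre of its underside; z up through the mouth. It starts on the blue mat.
- socket3: The middle-sized of five chrome socket-wrench sockets: 34 mm outside diameter, 42 mm tall, round, 130 g or so. It stands upright on its drive end with its open hexagon mouth (24 mm across flats) up, the lowest third a neck of 27 mm diameter. Origin: centre of its underside; z up through the mouth. It starts on the blue mat.
- socket4: The second largest of five chrome socket-wrench sockets: 41 mm outside diameter, 46 mm tall, round, 200 g or so. It stands upright on its drive end with its open hexagon mouth (30 mm across flats) up, the lowest third a neck of 33 mm diameter. Origin: centre of its underside; z up through the mouth. It starts on the blue mat.
- socket5: The largest of five chrome socket-wrench sockets: 48 mm outside diameter, 50 mm tall, round, 290 g or so. It stands upright on its drive end with its open hexagon mouth (36 mm across flats) up, the lowest third a neck of 38 mm diameter. Origin: centre of its underside; z up through the mouth. It starts on the blue mat.
- strip: Flat black bar 285 (x) x 66 (y) mm fixed to the bench, lying in any direction; flat top 12 mm up (end caps 14). Origin: centre of underside. Yellow cap at its -x end, black at +x. Five white printed rings on its middle line (y = 0), each 10 mm wider than its socket, centres at x = -111.5 (smallest), -68.5, -19.5, 36, 98.5 mm (largest). Sockets there are 18 mm apart: close the fingers along its y.
- mat: Flat blue rubber mat, 220 x 220 x 4 mm, fixed to the bench. Origin: centre of its underside. The five sockets start on it, standing at least 28 mm apart.
- ratchet: Bystander: chrome ratchet handle with a black grip, 255 mm long, 25 mm thick (38 mm at the square drive stub), lying loose along its x with the head at +x. Origin: on the bench near its middle.
- tub: Bystander: open yellow plastic tub, 100 mm diameter at the rim, 100 mm tall, loose, beyond the work. Origin: centre of its underside.
- tape: Bystander: roll of red tape lying flat, 60 mm diameter, 19 mm tall, loose, beyond the work. Origin: centre of its underside.
Mind the look-alikes: they are no part of the job. Leave any green, orange or turquoise look-alike of the socket2 alone.

How it is judged (in metres and radians):
At the end, for the whole second after the job is handed in: Each socket stands mouth up (within 0.1 rad) on the strip's top (height within 3 mm), within 10 mm along and across the strip of its own ring's centre, smallest at the yellow end; all released and at rest; ratchet, tub and tape within 20 mm of their starts (x of socket1 in the frame of strip between -0.1215 and -0.1015 m and y of socket1 in the frame of strip between -0.01 and 0.01 m and z of socket1 in the frame of strip between 0.009 and 0.015 m and angle between each of socket1, socket2, socket3, socket4, socket5's own z axis and vertical below 0.1 rad and linear speed of each of socket1, socket2, socket3, socket4, socket5 below 0.02 m/s and x of socket2 in the frame of strip between -0.0785 and -0.0585 m and y of socket2 in the frame of strip between -0.01 and 0.01 m and z of socket2 in the frame of strip between 0.009 and 0.015 m and x of socket3 in the frame of strip between -0.0295 and -0.0095 m and y of socket3 in the frame of strip between -0.01 and 0.01 m and z of socket3 in the frame of strip between 0.009 and 0.015 m and x of socket4 in the frame of strip between 0.026 and 0.046 m and y of socket4 in the frame of strip between -0.01 and 0.01 m and z of socket4 in the frame of strip between 0.009 and 0.015 m and x of socket5 in the frame of strip between 0.0885 and 0.1085 m and y of socket5 in the frame of strip between -0.01 and 0.01 m and z of socket5 in the frame of strip between 0.009 and 0.015 m and distance of each of ratchet, tub, tape from where it was at the start of the episode below 0.02 m); the robot touches nothing.
It fails at once if a bystander (ratchet, tub or tape) is moved more than 20 mm (distance of any of ratchet, tub, tape from where it was at the start of the episode above 0.02 m).
It fails at once if a socket is knocked over (leans more than 0.7 rad) (angle between any of socket1, socket2, socket3, socket4, socket5's own z axis and vertical above 0.7 rad).
It fails at once if a socket comes down on the strip faster than 0.45 m/s (dropped from more than about 10 mm) ((horizontal distance between socket1 and strip below 0.15 m and z of socket1 in the frame of strip below 0.045 m and linear speed of socket1 above 0.45 m/s) or (horizontal distance between socket2 and strip below 0.15 m and z of socket2 in the frame of strip below 0.045 m and linear speed of socket2 above 0.45 m/s) or (horizontal distance between socket3 and strip below 0.15 m and z of socket3 in the frame of strip below 0.045 m and linear speed of socket3 above 0.45 m/s) or (horizontal distance between socket4 and strip below 0.15 m and z of socket4 in the frame of strip below 0.045 m and linear speed of socket4 above 0.45 m/s) or (horizontal distance between socket5 and strip below 0.15 m and z of socket5 in the frame of strip below 0.045 m and linear speed of socket5 above 0.45 m/s)).
It also fails if it takes over 125 s, if anything falls off the work surface, if the arm or the gripper's body presses on something with over 40 N, if the wrist force passes 120 N, or if a joint passes its speed limit or range.

ROBOT

A 6-joint arm with a two-finger parallel gripper is mounted at the origin on the work surface. World frame = base frame: x ahead of the robot, y to its left, z up, the work surface at z = 0. Lengths are in mm, angles in rad, forces in N, time in s.
With the tool pointing down it reaches from about 350 to 875 mm from the base axis. Payload 4.2 kg.
Tool frame: the origin (TCP) lies on the mounting face of the last link; the fingertips stand 173 mm ahead of it and the grasp point (between the pads) lies 155 mm ahead of it; z points along the fingers, y is the direction in which the jaws open and shut (so a half turn about z gives the same grasp; the last joint's range is limited). The gripper opens to 85 mm and grips with 20 to 120 N. Pads are 22 mm wide; open, the fingers measure 114 mm over their backs; the gripper's body (76 mm by 85 mm) begins 54 mm behind the grasp point. The pads swing forward as they close: fully open they stand 13 mm farther back than shut.
Start: joints at [1.584, 0.385, 0.008, 0, -1.194, -0.259], TCP at [152.051, 606.202, 404.712] pointing down, gripper open.
Joint ranges: [-3.14, 3.14], [-1.21, 2.06], [-1.07, 1.41], [-3.16, 2.05], [-2.99, -0.16], [-3.1, 3.1]. Speed limits (rad/s): [2.79, 2.79, 3.14, 3.14, 3.14, 3.14].

INTERFACE

Orientations are given as a unit quaternion [x, y, z, w].
In Python, from bench import arm gives the robot as it stands.
- The arm moves only by the shell command python3 -m jog 'ROWS' [OPENING]. ROWS is JSON, a list that holds one entry, the list of rows, each a list of 4 numbers: the shift along the tool's x, y, z in mm, then the turn about the tool's z in degrees. In form: [[[x, y, z, spin], ...]]. A call has exactly 5 rows; each row is the pose to reach, as a shift and turn from the pose measured when the call began, along the tool's axes at that moment; what a row does not reach only later rows make up. A row lasts 1/8 s, in which the tool goes at most 62.5 mm and 10.7 degrees, less where a joint would pass 70% of its speed; a pose out of reach is approached as far as the arm can. A call with a gripper value outside its range is refused whole. OPENING is the finger opening in mm, from 0 to 85.4, set as the call begins (- or left out, the last holds). The fingers move at their own pace and stop on an object; the grip force is fixed at half the most. Time passes only in rows, so rows that repeat a pose let the fingers close, or fill a call up. It gives the time, the measured TCP pose, the force and the opening at its end, in the units of the state.
- arm.read_state(): the state, without advancing time (a new reading comes with each control period).
- arm.get_image(name): name is "side" or "top"; returns (picture, depth): 400x640x3 uint8, blue, green, red; 400x640 float32, mm along the optical axis (not along the pixel's ray), 0 where there is no reading.
- arm.camera_params(name): a dict with "mtx" (3x3 intrinsics, pixels), "R" (3x3) and "t" (3): a world point X has camera coordinates R X + t. Camera axes: x right, y down, z forward; pixel columns grow to the right and rows downward; lengths in mm; the calibration is good to about 2 mm. A picture is of the moment at which its call begins. camera_params takes no time and is no camera call.
- arm.job_done(): hands the job in, once; it reports no verdict.
The state is a dict: "clock": time; "joints": joint angles; "joint_vel": joint speeds; "joint_efforts": joint torques, N m; "position": TCP position; "ee_rot": TCP orientation; "contact_force": force on the tool from outside, world axes, zero at the start; "wrist_torque": the same for the moment, N m; "gripper_width": finger opening in mm.
Only numpy, scipy, OpenCV 4.12 (cv2) and the standard library are available. Lean on these libraries where they do the work, as an engineer would, in place of code of your own. Each camera call takes 0.05 s, during which the arm holds its last target.

## Working session

There is one attempt and no reset: what is moved stays moved. The work goes in short steps, Python scripts to look and compute and a shell command to move; the robot and the scene stay as the last step left them, time stands still between calls to the robot, and variables do not carry over. Pictures are saved under pics/ and viewed, and the job is handed in when it is done.

```bash
ls; mkdir -p pics
python3 - <<'E'
from bench import arm
import cv2
s=arm.read_state();print(s)
for n in("top","side"):
    im,d=arm.get_image(n);cv2.imwrite(f"pics/{n}0.png",im)
    import numpy as np;np.savez(f"pics/{n}0.npz",im=im,d=d);print(arm.camera_params(n))
E
```

```text
pics
{'clock': 0.0, 'joints': array([ 1.58359149e+00,  3.85554369e-01,  6.61535743e-03, -4.95833101e-04,
       -1.19403220e+00, -2.58576626e-01]), 'joint_vel': array([-0.00092165, -0.0008371 , -0.00104913,  0.00112705,  0.00037433,
        0.00059735]), 'joint_efforts': array([-1.30682874e-03, -3.92288911e+01,  1.88398021e+01,  4.18617457e+00,
       -4.64544370e-03, -3.36777262e-06]), 'position': array([152.00126303, 606.01487205, 403.61887176]), 'ee_rot': array([ 9.92446604e-01, -1.22672340e-01, -8.12119066e-05,  1.10861954e-03]), 'contact_force': array([ 0.73399685, -0.53994606,  0.47891195]), 'wrist_torque': array([-0.06419806,  0.01123203, -0.03677869]), 'gripper_width': 85.3778029796288}
{'mtx': array([[405.58710121,   0.        , 317.31318299],
       [  0.        , 405.58710121, 197.94797057],
       [  0.        ,   0.        ,   1.        ]]), 'R': array([[ 0.02723059, -0.99956673,  0.01117317],
       [-0.99792999, -0.02783403, -0.05797413],
       [ 0.05826001, -0.00957137, -0.99825556]]), 't': array([ -54.62154679,  548.42928704, 1097.88968874])}
{'mtx': array([[502.7830657 ,   0.        , 325.487403  ],
       [  0.        , 502.7830657 , 198.61192107],
       [  0.        ,   0.        ,   1.        ]]), 'R': array([[ 0.73645032, -0.67640214,  0.01100287],
       [-0.4149573 , -0.46452137, -0.78232368],
       [ 0.53427648,  0.5715768 , -0.62277492]]), 't': array([-433.41246314,  265.3963978 , 1000.97168974])}
```

View pics/top0.png

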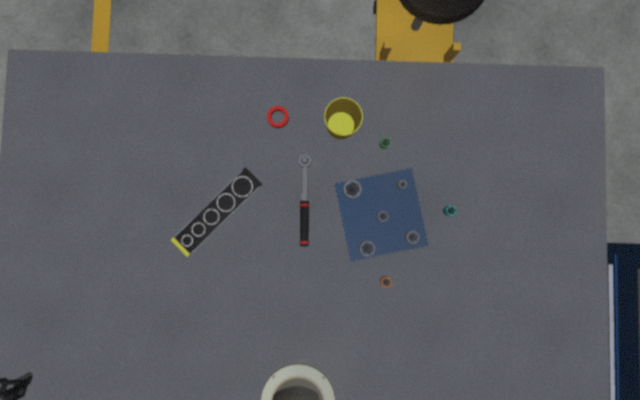

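View pics/side0.png

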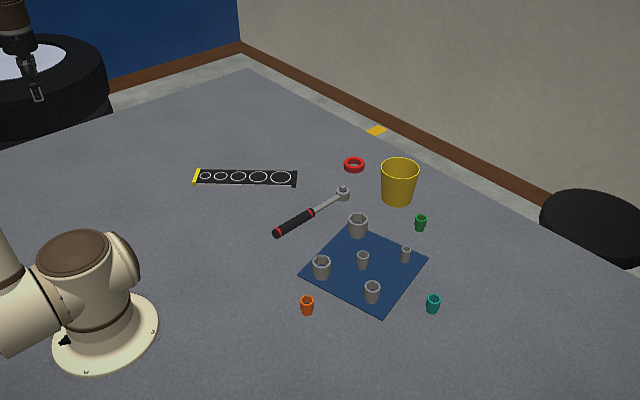

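```bash
cat > h.py <<'E'
import numpy as np,cv2
from bench import arm
P={n:arm.camera_params(n) for n in("top","side")}
def ray(n,px,z):
    p=P[n];C=-p["R"].T@p["t"];v=p["R"].T@np.linalg.inv(p["mtx"])@np.array([px[0],px[1],1.])
    return C+v*(z-C[2])/v[2]
def proj(n,X):
    p=P[n];c=p["mtx"]@(p["R"]@np.asarray(X,float)+p["t"]);return c[:2]/c[2]
E
python3 - <<'E'
import cv2,numpy as np
t=cv2.imread("pics/top0.png");s=cv2.imread("pics/side0.png")
cv2.imwrite("pics/c_mat.png",cv2.resize(t[130:300,325:465],None,fx=4,fy=4,interpolation=3)[:600])
cv2.imwrite("pics/c_strip.png",cv2.resize(t[155:265,160:280],None,fx=5,fy=5,interpolation=3))
cv2.imwrite("pics/c_side.png",cv2.resize(s[205:325,290:450],None,fx=5,fy=5,interpolation=3))
E
```

```text
(no output)
```

View pics/c_mat.png

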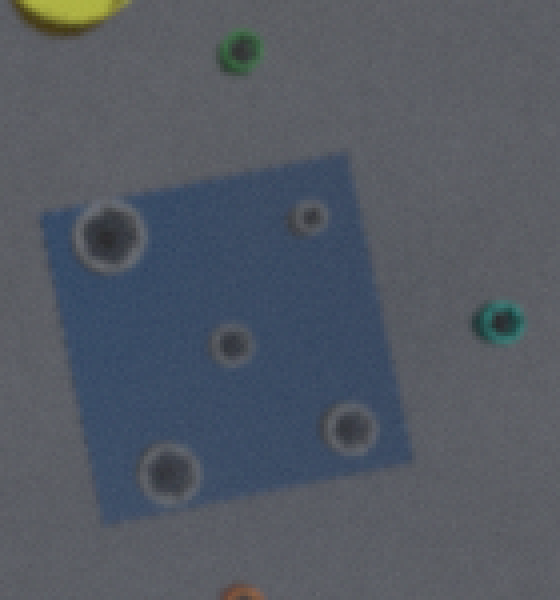

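View pics/c_strip.png

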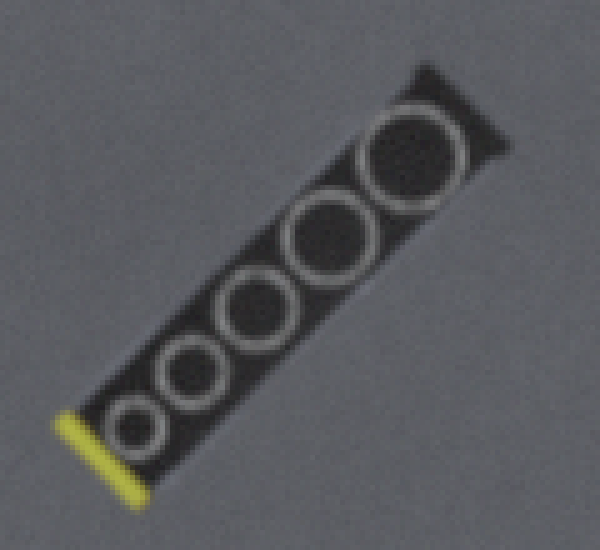

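View pics/c_side.png

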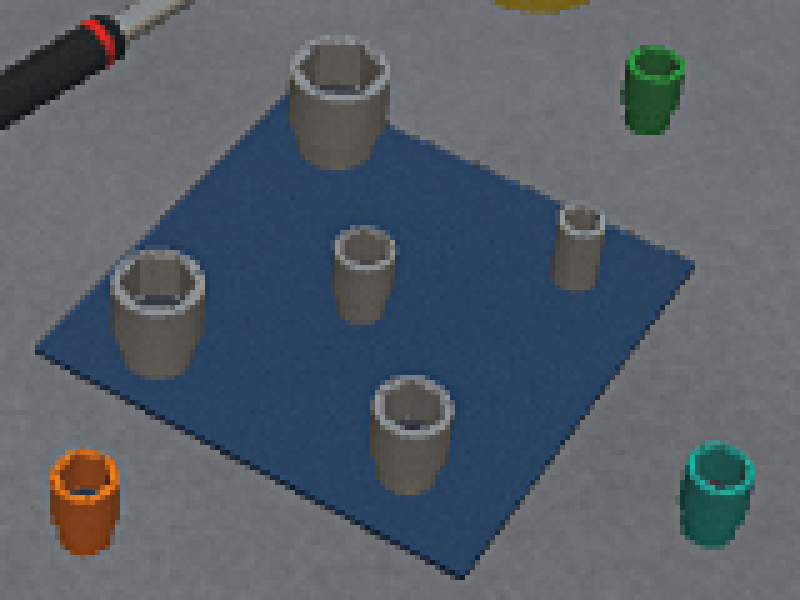

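```bash
cat > meas.py <<'E'
from h import *
def rims(n,im,rois,zs,th):
    out=[]
    for (c,r),z in zip(rois,zs):
        x0,y0=int(c[0]-r),int(c[1]-r)
        k=6
        g=cv2.resize(im[y0:y0+2*r,x0:x0+2*r],None,fx=k,fy=k,interpolation=cv2.INTER_CUBIC)
        hsv=cv2.cvtColor(g,cv2.COLOR_BGR2HSV)
        m=((hsv[...,2]>th)&(hsv[...,1]<60)).astype(np.uint8)
        cs,_=cv2.findContours(m,cv2.RETR_EXTERNAL,cv2.CHAIN_APPROX_NONE)
        q=max(cs,key=cv2.contourArea)
        e=cv2.fitEllipse(cv2.convexHull(q)) 
        u=(np.array(e[0])+.5)/k-.5+[x0,y0]
        X=ray(n,u,z);p=P[n];dep=(p["R"]@X+p["t"])[2]
        out.append((u,X,np.array(e[1])/k*dep/p["mtx"][0,0]))
    return out
E
python3 - <<'E'
from meas import *
t=cv2.imread("pics/top0.png");s=cv2.imread("pics/side0.png")
zs=[41,43,46,50,54]
T=[((403,184),8),((383,216),9),((413,237),10),((368,248),12),((353,189),13)]
S=[((406,248),7),((363,255),9),((372,286),10),((321.5,261.5),11),((357.5,219),12)]
g=lambda im,u:im[int(u[1])-6:int(u[1])+7,int(u[0])-1:int(u[0])+2].max(2).max(1)
for c,_ in T:print(g(t,c))
for n,im,R in(("top",t,T),("side",s,S)):
  for th in ((100,115) if n=="top" else (130,145)):
    print(n,th)
    for u,X,d in rims(n,im,R,zs,th):print(u.round(1),X.round(1),d.round(1))
# strip rings
def ringsf(im,x0,x1,y0,y1,th):
    k=6;gg=cv2.cvtColor(cv2.resize(im[y0:y1,x0:x1],None,fx=k,fy=k,interpolation=cv2.INTER_CUBIC),cv2.COLOR_BGR2HSV)
    return gg,k
rr={"top":[(187,240),(198.5,229.5),(211.5,216.5),(226,202.5),(242.5,186.5)],"side":[(205,176),(221,176.5),(238,177),(258,177),(281,177.5)]}
for n,im in(("top",t),("side",s)):
  for c in rr[n]:
    k=6;r=14;x0,y0=int(c[0])-r,int(c[1])-r
    gg=cv2.cvtColor(cv2.resize(im[y0:y0+2*r+1,x0:x0+2*r+1],None,fx=k,fy=k,interpolation=cv2.INTER_CUBIC),cv2.COLOR_BGR2GRAY)
    # inner dark disc: dark component containing the centre, bounded by ring
    m=(gg<(75 if n=="top" else 110)).astype(np.uint8)
    nl,lab,st,ce=cv2.connectedComponentsWithStats(m,connectivity=4)
    l=lab[int((c[1]-y0+.5)*k),int((c[0]-x0+.5)*k)]
    u=(ce[l]+.5)/k-.5+[x0,y0]
    print(n,l,st[l][2:]/k,u.round(1),ray(n,u,12).round(1))
E
```

```text
[100 101 104 100  84  78  71  78  92 102 100  98  98]
[101 104  97  81  72  69  71  68  77  91 100 106 103]
[108 101  86  77  77  75  71  75  75  84  97 104 107]
[109  95  84  75  72  69  76  71  77  74  76  91 101]
[71 69 67 66 61 60 62 63 62 66 67 72 82]
top 100
[402.3 183.6] [ 593.4 -267.3   41. ] [22.6 23.8]
[384.4 219.5] [ 495.4 -220.3   43. ] [ 6.2 16.9]
[413. 237.] [ 450.8 -297.    46. ] [31.9 35.8]
[368.2 249.9] [ 413.8 -177.5   50. ] [40.4 53.6]
[350.9 185.2] [ 584.1 -127.6   54. ] [49.6 69.1]
top 115Traceback (most recent call last):
  File "<stdin>", line 11, in <module>
  File "meas.py", line 11, in rims
    q=max(cs,key=cv2.contourArea)
ValueError: max() iterable argument is empty
```

```bash
cat > meas.py <<'E'
from h import *
def rims(n,im,rois,zs,th):
    out=[]
    for (c,r),z in zip(rois,zs):
        x0,y0=int(round(c[0]-r)),int(round(c[1]-r));w=2*r+1
        k=6
        g=cv2.resize(im[y0:y0+w,x0:x0+w],None,fx=k,fy=k,interpolation=cv2.INTER_CUBIC).astype(int)
        if n=="top": m=(g[...,0]-g[...,2]<th)
        else: m=(g.min(2)>th)
        m=m.astype(np.uint8)
        yy,xx=np.mgrid[:w*k,:w*k]; m[(xx-w*k/2)**2+(yy-w*k/2)**2>(w*k/2)**2]=0
        cs,_=cv2.findContours(m,cv2.RETR_EXTERNAL,cv2.CHAIN_APPROX_NONE)
        q=max(cs,key=cv2.contourArea)
        e=cv2.fitEllipse(cv2.convexHull(q)) 
        u=(np.array(e[0])+.5)/k-.5+[x0,y0]
        X=ray(n,u,z);p=P[n];dep=(p["R"]@X+p["t"])[2]
        out.append((u,X,np.array(e[1])/k*dep/p["mtx"][0,0]))
    return out
E
cat > m2.py <<'E'
from meas import *
t=cv2.imread("pics/top0.png");s=cv2.imread("pics/side0.png")
zs=[41,43,46,50,54]
T=[((402.5,184),7),((383,216),8),((413,237),9),((367.5,248),10),((352.5,189),11)]
S=[((406,248),6),((363,254),7),((372,286.5),9),((321.5,261),10),((357.5,218),11)]
for n,im,R in(("top",t,T),("side",s,S)):
  for th in ((18,25) if n=="top" else (125,140)):
    print(n,th)
    for u,X,d in rims(n,im,R,zs,th):print(u.round(1),X.round(1),d.round(1))
rr={"top":[(187,240),(198.5,229.5),(211.5,216.5),(226,202.5),(242.5,186.5)],"side":[(205,176),(221,176.5),(238,177),(258,177),(281,177.5)]}
for n,im in(("top",t),("side",s)):
  pts=[]
  for c in rr[n]:
    k=6;r=14;x0,y0=int(c[0])-r,int(c[1])-r
    gg=cv2.cvtColor(cv2.resize(im[y0:y0+2*r+1,x0:x0+2*r+1],None,fx=k,fy=k,interpolation=cv2.INTER_CUBIC),cv2.COLOR_BGR2GRAY)
    m=(gg<(75 if n=="top" else 110)).astype(np.uint8)
    nl,lab,st,ce=cv2.connectedComponentsWithStats(m,connectivity=4)
    l=lab[int((c[1]-y0+.5)*k),int((c[0]-x0+.5)*k)]
    u=(ce[l]+.5)/k-.5+[x0,y0]; X=ray(n,u,12);pts.append(X[:2])
    print(n,l,st[l][2:]/k,u.round(1),X.round(1))
  A=np.array([-111.5,-68.5,-19.5,36,98.5]);pts=np.array(pts)
  M=np.c_[A,np.ones(5)];sol=np.linalg.lstsq(M,pts,rcond=None)[0];print("dir",sol[0],np.hypot(*sol[0]),np.degrees(np.arctan2(sol[0][1],sol[0][0])),"org",sol[1]);print((M@sol-pts).round(1))
E
python3 m2.py
```

```text
top 18
[401.2 184.2] [ 591.8 -264.6   41. ] [21.4 27.8]
[382.1 215.8] [ 505.1 -214.2   43. ] [26.3 29. ]
[411.5 236.8] [ 451.4 -293.1   46. ] [33.3 37.9]
[366.5 247.9] [ 418.8 -173.    50. ] [39.3 42.8]
[351.7 187.8] [ 577.2 -129.8   54. ] [47.9 55.1]
top 25
[401.3 184.2] [ 591.8 -264.6   41. ] [24.  30.7]
[382.2 215.8] [ 505.2 -214.3   43. ] [29.  31.7]
[411.7 236.8] [ 451.4 -293.5   46. ] [36.2 40.5]
[367.2 249.3] [ 415.4 -174.8   50. ] [43.5 53. ]
[351.9 187.9] [ 576.9 -130.4   54. ] [49.8 56.4]
side 125
[403.8 249.1] [ 584.2 -265.4   41. ] [ 7.6 13.3]
[362.1 254.9] [ 499.6 -216.4   43. ] [16.2 24.9]
[372.1 286.2] [ 446.9 -296.2   46. ] [23.1 32. ]
[321.2 261.4] [ 413.9 -175.6   50. ] [26.9 39.1]
[360.1 219.6] [ 572.4 -138.3   54. ] [23.4 37.4]
side 140
[410. 249.] [ 595.3 -274.5   41. ] [1.8 6.5]
[357.1 254.1] [ 492.9 -207.4   43. ] [1.5 4.1]
[371.  286.2] [ 445.4 -294.6   46. ] [21.5 26.9]
[327.4 263.2] [ 420.2 -188.7   50. ] [ 7.1 17.2]
[365.2 220.5] [ 578.9 -148.6   54. ] [ 5.4 16. ]
top 3 [  7.83333333   7.83333333 286.33333333] [186.5 240.2] [424.5 314.4  12. ]
top 3 [ 10.  
[... 373 characters left out ...]
343929934 org [505.42658556 237.36392604]
[[ 0.1 -0.1]
 [-0.1  0.1]
 [-0.   0. ]
 [-0.   0. ]
 [ 0.1 -0. ]]
side 9 [  29.           20.         1771.66666667] [205.9 176.3] [420.9 308.2  12. ]
side 6 [  29.           15.66666667 2170.        ] [221.4 176. ] [453.7 280.9  12. ]
side 10 [  29.           15.83333333 2101.5       ] [237.3 176.4] [485.7 250.1  12. ]
side 11 [  29.           15.66666667 2151.        ] [258.  176.8] [527.2 210.5  12. ]
side 3 [  29.           18.66666667 2405.66666667] [281.5 177.5] [573.8 164.6  12. ]
dir [ 0.72319272 -0.68323842] 0.9948982093993233 -43.37276240133393 org [501.6572105  233.96985627]
[[ 0.1  2. ]
 [-1.6 -0.1]
 [ 1.9 -2.8]
 [ 0.5 -1.1]
 [-0.9  2. ]]
```

```bash
cat > ov.py <<'E'
from h import *
def circ(im,n,c,r,z,k,o,col):
    a=np.linspace(0,2*np.pi,40)
    pts=np.array([(proj(n,[c[0]+r*np.cos(t),c[1]+r*np.sin(t),z])-o+.5)*k for t in a])
    cv2.polylines(im,[pts.round().astype(int)],True,col,1)
E
cat > o1.py <<'E'
from ov import *
c=[(591,-268),(503,-216),(449,-295.5),(416.5,-175),(575,-132.5)]
r=[11,14,17,20.5,24];zs=[41,43,46,50,54]
th=np.radians(-43.5)
ring=[(503.5+a*np.cos(th),235.7+a*np.sin(th)) for a in(-111.5,-68.5,-19.5,36,98.5)]
for n,b in(("top",(325,160,430,270)),("side",(290,205,450,325))):
    im=cv2.imread(f"pics/{n}0.png")[b[1]:b[3],b[0]:b[2]];k=5
    im=cv2.resize(im,None,fx=k,fy=k,interpolation=3)
    for C,R,Z in zip(c,r,zs):
        circ(im,n,C,R,Z,k,np.array(b[:2]),(0,255,255))
    cv2.imwrite(f"pics/ov_{n}.png",im)
E
python3 o1.py
```

```text
(no output)
```

View pics/ov_top.png

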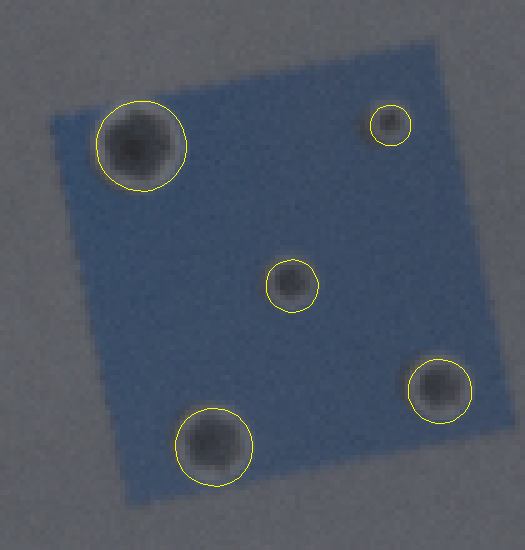

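View pics/ov_side.png

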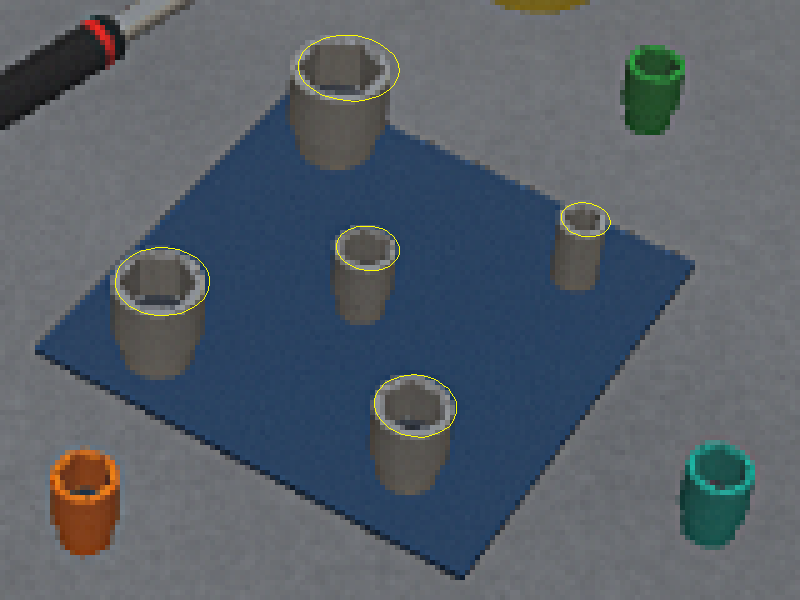

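```bash
cat > d.py <<'E'
import sys
from h import *
from scipy.spatial.transform import Rotation as Ro
TH=-43.5
O=np.array([503.5,235.7]);e=np.array([np.cos(np.radians(TH)),np.sin(np.radians(TH))])
T={'s1':(590,-267.5),'s2':(502.5,-216),'s3':(448.5,-295.5),'s4':(416,-174.5),'s5':(574.5,-131.5)}
for k,a in zip('12345',(-111.5,-68.5,-19.5,36,98.5)):T['r'+k]=tuple(O+a*e)
def go(x,y,z):
    s=arm.read_state();R=Ro.from_quat(s['ee_rot']).as_matrix()
    d=R.T@(np.array([x,y,z])-s['position'])
    h=np.degrees(np.arctan2(R[1,0],R[0,0]))
    print('clock',round(s['clock'],2),'pos',s['position'].round(1),'head',h.round(2),'tilt',np.degrees(np.arccos(-R[2,2])).round(2),'w',round(s['gripper_width'],1),'F',s['contact_force'].round(1))
    print('delta tool',d.round(1),'spin',round((h-TH+180)%360-180,2))
if __name__=="__main__":
    for a in sys.argv[1:]:
        n,z=a.split(',');print(n,np.round(T[n],1));go(*T[n],float(z))
E
python3 d.py s2,300
```

```text
s2 [ 502.5 -216. ]
clock 0.1 pos [152.  606.  403.7] head -14.09 tilt 0.11 w 85.2 F [ 0.3  0.4 -0.7]
delta tool [540.1 711.7 105.2] spin 29.41
```

```bash
python3 -m jog '[[[36,48,0,6],[72,96,0,12],[108,144,0,18],[144,192,0,24],[180,240,0,29.4]]]'; python3 d.py s2,300
```

```text
clock: 0.72
position: [268.5, 327.4, 404.0]
ee_rot: [0.928, -0.372, 0.0, 0.001]
contact_force: [1.4, 0.8, -0.5]
gripper_width: 85.8
s2 [ 502.5 -216. ]
clock 0.72 pos [268.5 327.4 404. ] head -43.65 tilt 0.13 w 85.8 F [ 1.4  0.8 -0.5]
delta tool [544.3 231.4 105.1] spin -0.15
```

```bash
python3 -m jog '[[[54,23,5,0],[108,46,10,0],[162,69,20,0],[216,92,30,0],[270,115,40,0]]]'; python3 -m jog '[[[54,23,10,0],[108,46,20,0],[162,69,35,0],[216,92,50,0],[270,115,65,0]]]' ; python3 d.py s2,230
```

```text
clock: 1.35
position: [384.6, 55.8, 364.4]
ee_rot: [0.928, -0.371, 0.0, 0.001]
contact_force: [1.3, -0.2, 0.3]
gripper_width: 85.4
clock: 1.98
position: [501.2, -215.8, 299.1]
ee_rot: [0.928, -0.372, 0.0, 0.001]
contact_force: [2.5, 0.9, 0.8]
gripper_width: 85.2
s2 [ 502.5 -216. ]
clock 1.98 pos [ 501.2 -215.8  299.1] head -43.62 tilt 0.09 w 85.2 F [2.5 0.9 0.8]
delta tool [ 1.  -0.8 69.1] spin -0.12
```

```bash
python3 -m jog '[[[1,-1,20,0],[1,-1,40,0],[1,-1,60,0],[1,-1,69,0],[1,-1,69,0]]]' 60
cat > snap.py <<'E'
import sys
from h import *
n,o,x0,y0,x1,y1,k=sys.argv[1:4][0],sys.argv[2],*map(int,sys.argv[3:8])
im,_=arm.get_image(n);cv2.imwrite(f"pics/{o}_full.png",im);cv2.imwrite(f"pics/{o}.png",cv2.resize(im[y0:y1,x0:x1],None,fx=k,fy=k,interpolation=3))
E
python3 snap.py side a1 270 130 470 330 3; python3 snap.py top a2 300 130 470 290 4
```

```text
clock: 2.6
position: [502.6, -215.8, 229.6]
ee_rot: [0.928, -0.371, -0.0, 0.001]
contact_force: [-0.8, -0.1, -0.1]
gripper_width: 60.1
```

View pics/a1.png

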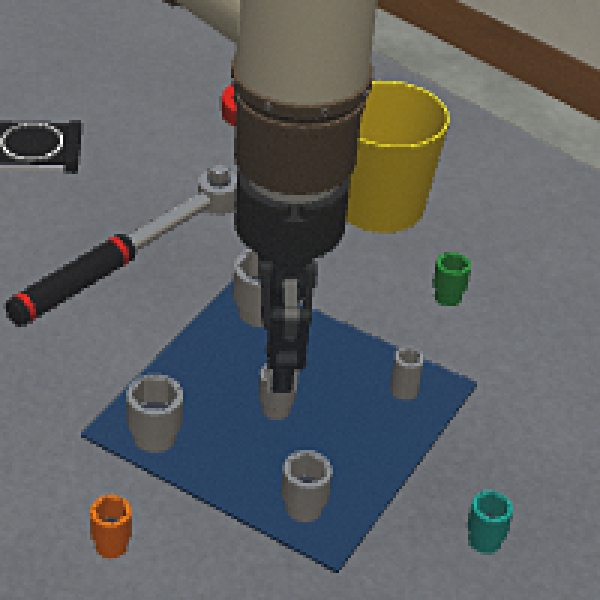

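View pics/a2.png

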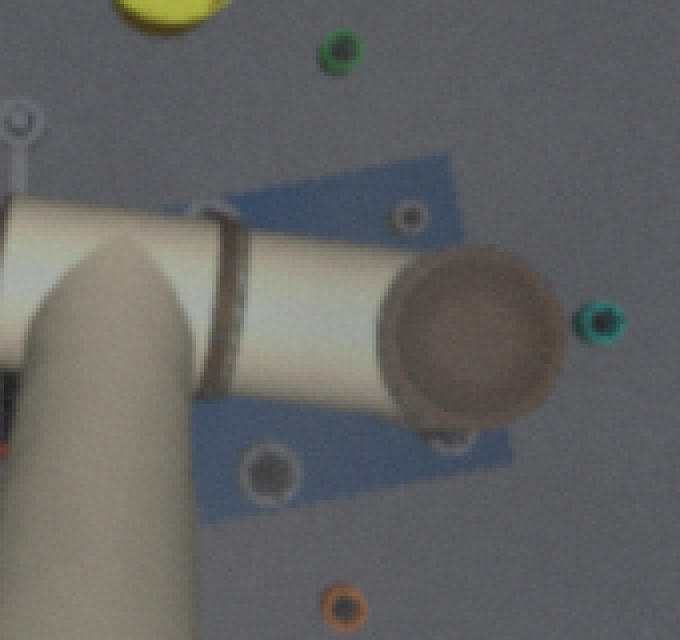

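Run:
```python
from h import *
im=cv2.imread("pics/a1_full.png")
j=np.array([-.688,-.725])
for sg in(-30,0,30):
  print(sg,[proj("side",[502.6+sg*j[0],-215.8+sg*j[1],z]).round(1) for z in(62,75)])
g=im.max(2)
for r in range(248,266,2):print(r,g[r,352:378])
print(proj("side",[502.5,-216,4]),proj("side",[502.5,-216,43]))
```

```text
-30 [array([362.8, 238.6]), array([363.1, 234.3])]
0 [array([363.3, 247.9]), array([363.7, 243.6])]
30 [array([363.9, 257.6]), array([364.3, 253.3])]
248 [ 98  97 100  99  99 102 108  17  32  35  52  59  58  59  57  59  58  35
  34  32 109 102  99 100  97  98]
250 [ 98  98  97  97  99 101 105  34  33  33  50  59  55  56  57  54  57  36
  30  32  90 101  97 101  98 100]
252 [ 99  97 101  97  94 115 137  42  25  31  37  35  32  32  32  31  31  24
  28  61 105  99 101  97 100  98]
254 [ 98  96  99  98 103 153 108  99 108  27  34  39  44  38  36  29 112  99
  99 101  99 100  97 101  98  97]
256 [ 98  99  98 101  73 117 129  99  81  35  34  40  43  31  35  43 113 100
  99  97  98  98  99 100 100 100]
258 [ 99 100  99 104  75  73  73 103  83  28  34  40  44  37  30  62 112 101
  98  97 100  98  97  98  97 101]
260 [ 98  99 100 104  64  74  80  98  79  37  40  39  38  39  43  83  88 102
  99  99 101  99 100 100  99 100]
262 [ 98  99 103 102  79  79  83  83  85  89  94  92  92  88  87  84  68 103
  97  97  98 100  99 100  97  98]
264 [100  98  99 100 100  72  84  81  87  89  94  88  91  88  90  74 102  99
  99 100  99  97  99  98 100 100]
[361.89405803 266.36275938] [362.87690071 254.1266912 ]
```

```bash
python3 -m jog '[[[-1,0,15,0],[-1,0,30,0],[-1,0,42,0],[-1,0,45,0],[-1,0,45,0]]]' 60;  python3 -m jog '[[[0,0,0,0],[0,0,0,0],[0,0,0,0],[0,0,0,0],[0,0,0,0]]]' 0; python3 snap.py side b1 270 130 470 330 3
```

```text
clock: 3.32
position: [502.4, -215.3, 185.4]
ee_rot: [0.929, -0.371, 0.001, 0.001]
contact_force: [-0.4, -0.4, -0.8]
gripper_width: 60.2
clock: 3.95
position: [502.8, -215.3, 186.1]
ee_rot: [0.929, -0.371, 0.001, 0.001]
contact_force: [-0.5, 0.8, 5.2]
gripper_width: 26.4
```

View pics/b1.png

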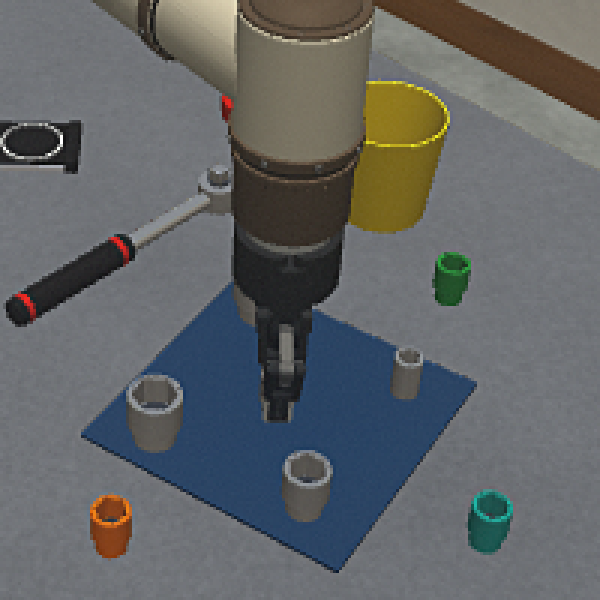

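```bash
python3 -m jog '[[[0,0,0,0],[0,0,-5,0],[0,0,-12,0],[0,0,-20,0],[0,0,-30,0]]]'; python3 snap.py side b2 320 180 420 280 6
```

```text
clock: 4.62
position: [502.7, -215.2, 216.6]
ee_rot: [0.929, -0.371, 0.001, 0.001]
contact_force: [0.2, -0.9, -0.5]
gripper_width: 26.5
```

View pics/b2.png

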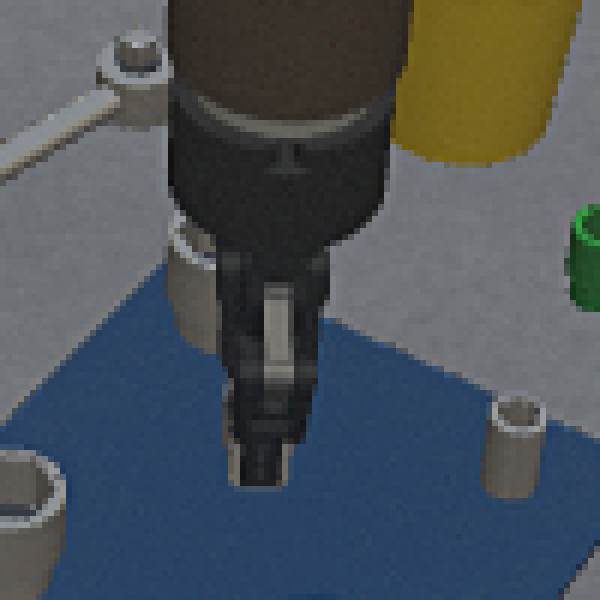

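```bash
python3 d.py r2,260
```

```text
r2 [453.8 282.9]
clock 4.67 pos [ 503.2 -215.3  218.2] head -43.54 tilt 0.32 w 26.5 F [ 0.3 -0.6  0.4]
delta tool [-378.8 -327.1  -43.6] spin -0.04
```

```bash
python3 -m jog '[[[-15,-13,-20,0],[-53,-46,-40,0],[-97,-84,-44,0],[-142,-122,-44,0],[-188,-162,-44,0]]]'; python3 -m jog '[[[-46,-40,0,0],[-92,-79,0,0],[-136,-118,0,0],[-172,-149,0,0],[-190,-164,0,0]]]';python3 d.py r2,200
```

```text
clock: 5.3
position: [478.0, 33.4, 261.9]
ee_rot: [0.929, -0.371, 0.003, 0.0]
contact_force: [1.9, 0.3, -0.6]
gripper_width: 26.4
clock: 5.92
position: [452.9, 285.5, 261.5]
ee_rot: [0.929, -0.37, 0.003, -0.0]
contact_force: [0.2, -0.3, -0.5]
gripper_width: 26.0
r2 [453.8 282.9]
clock 5.92 pos [452.9 285.5 261.5] head -43.43 tilt 0.4 w 26.0 F [ 0.2 -0.3 -0.5]
delta tool [ 2.1  1.5 61.5] spin 0.07
```

```bash
python3 -m jog '[[[2,1,18,0],[2,1,36,0],[2,1,52,0],[2,1,60,0],[2,1,61,0]]]'; python3 snap.py side b3 170 110 320 220 5; python3 d.py r2,195
```

```text
clock: 6.55
position: [454.1, 282.9, 200.2]
ee_rot: [0.929, -0.37, 0.003, 0.0]
contact_force: [-0.1, -0.4, -1.6]
gripper_width: 26.2
r2 [453.8 282.9]
clock 6.6 pos [454.2 283.1 200.6] head -43.45 tilt 0.4 w 26.4 F [-0.2  0.7 -2.2]
delta tool [-0.2  0.5  5.6] spin 0.05
```

View pics/b3.png

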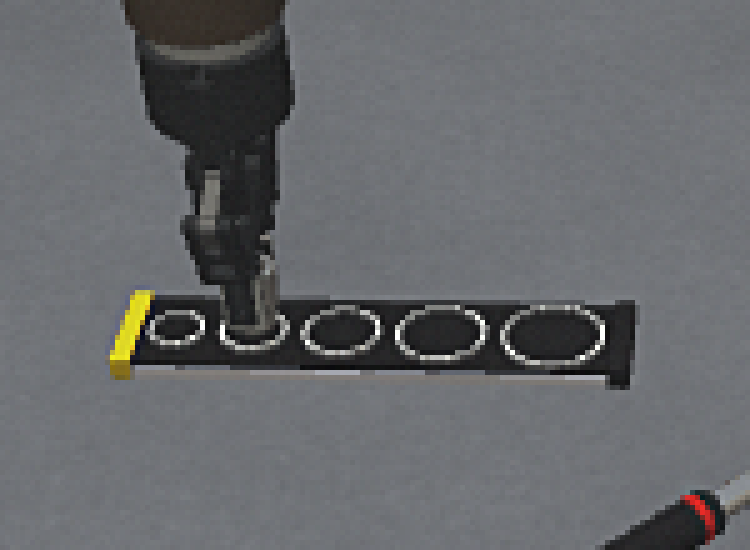

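```bash
python3 -m jog '[[[0,0,2,0],[0,0,4,0],[0,0,5,0],[0,0,6,0],[0,0,6,0]]]'
```

```text
clock: 7.22
position: [454.3, 283.1, 194.5]
ee_rot: [0.929, -0.37, 0.003, -0.0]
contact_force: [-0.0, -0.3, -0.9]
gripper_width: 26.4
```

```bash
python3 -m jog '[[[0,0,0.5,0],[0,0,1,0],[0,0,1.5,0],[0,0,2,0],[0,0,2,0]]]'
```

```text
clock: 7.85
position: [454.3, 283.2, 194.1]
ee_rot: [0.929, -0.37, 0.004, -0.0]
contact_force: [-3.2, -2.2, 10.3]
gripper_width: 26.5
```

Contact at 194, as expected. Release and rise.

```bash
python3 -m jog '[[[0,0,0,0],[0,0,0,0],[0,0,0,0],[0,0,0,0],[0,0,0,0]]]' 60; python3 -m jog '[[[0,0,-15,0],[0,0,-40,0],[0,0,-80,0],[0,0,-100,0],[0,0,-100,0]]]' 70; python3 snap.py side b4 170 110 320 220 5;python3 d.py s1,260
```

```text
clock: 8.48
position: [454.3, 283.2, 193.9]
ee_rot: [0.929, -0.37, 0.004, -0.0]
contact_force: [0.6, -0.0, -0.4]
gripper_width: 59.9
clock: 9.1
position: [453.8, 283.7, 296.6]
ee_rot: [0.929, -0.37, 0.005, -0.003]
contact_force: [-0.4, -0.3, -1.1]
gripper_width: 70.1
s1 [ 590.  -267.5]
clock 9.15 pos [453.5 283.3 295. ] head -43.42 tilt 0.48 w 70.0 F [ 0.3  0.3 -0.4]
delta tool [477.5 306.4  36.3] spin 0.08
```

View pics/b4.png

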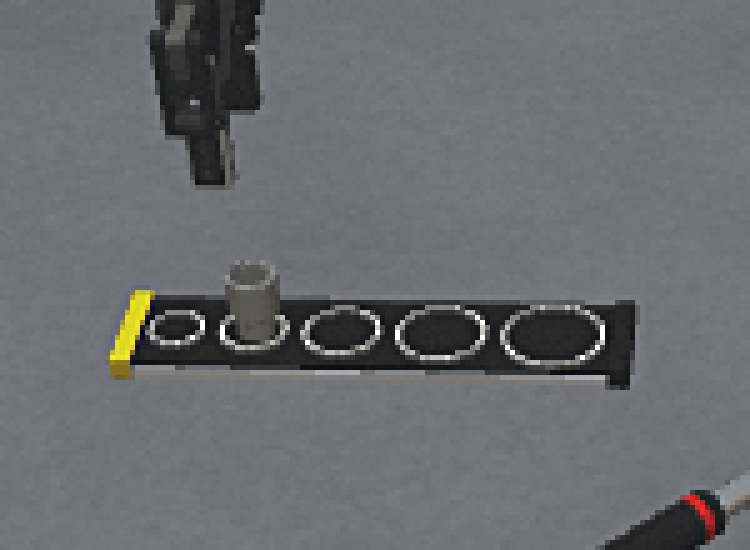

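```bash
python3 -m jog '[[[27,17,0,0],[78,50,0,0],[130,83,0,0],[182,117,0,0],[234,150,0,0]]]'; python3 -m jog '[[[52,33,0,0],[104,67,10,0],[156,100,20,0],[204,131,30,0],[243,156,36,0]]]'; python3 d.py s1,180
```

```text
clock: 9.78
position: [520.1, 11.5, 294.6]
ee_rot: [0.929, -0.37, 0.003, -0.001]
contact_force: [0.3, 0.4, 0.1]
gripper_width: 70.0
clock: 10.4
position: [589.3, -271.1, 256.8]
ee_rot: [0.929, -0.37, 0.001, -0.001]
contact_force: [-0.0, 0.4, 0.2]
gripper_width: 70.1
s1 [ 590.  -267.5]
clock 10.4 pos [ 589.3 -271.1  256.8] head -43.49 tilt 0.15 w 70.1 F [-0.   0.4  0.2]
delta tool [-2.2 -2.9 76.8] spin 0.01
```

```bash
python3 -m jog '[[[-2,-3,12,0],[-2,-3,24,0],[-2,-3,36,0],[-2,-3,40,0],[-2,-3,40,0]]]' 55; python3 snap.py side c1 350 190 450 290 6; python3 d.py s1,182
```

```text
clock: 11.02
position: [590.2, -266.8, 216.8]
ee_rot: [0.929, -0.37, 0.001, -0.0]
contact_force: [0.1, -0.1, 0.5]
gripper_width: 54.8
s1 [ 590.  -267.5]
clock 11.07 pos [ 590.3 -267.   217.2] head -43.43 tilt 0.19 w 54.7 F [-1.   0.6  0.1]
delta tool [ 0.   0.7 35.2] spin 0.07
```

View pics/c1.png

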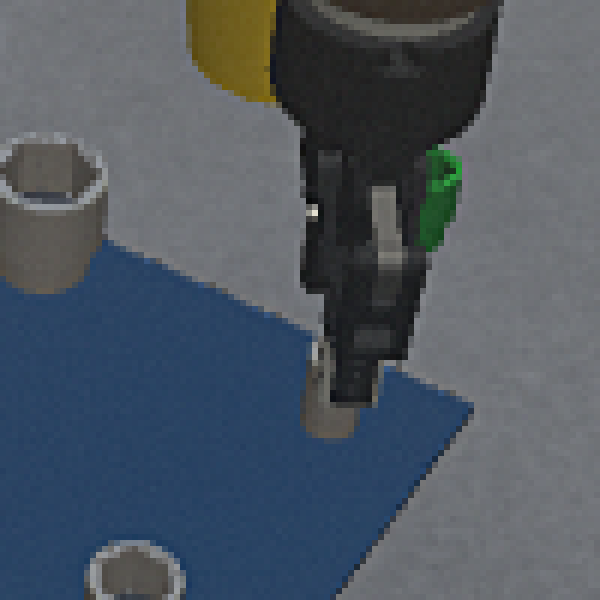

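Run:
```python
from h import *
j=np.array([-.688,-.725])
o=np.array([350,190])
f=lambda X:((proj("side",X)-o+.5)*6).round(0)
for w in (27,32): print(f([590.3+w*j[0],-267+w*j[1],50]))
print(f([590,-267.5,4]),f([590,-267.5,41]))
```

```text
[350. 386.]
[351. 396.]
[329. 423.] [340. 354.]
```

```bash
python3 -m jog '[[[-1,0,12,0],[-1,0,24,0],[-1,0,32,0],[-1,0,35,0],[-1,0,35,0]]]' 55;  python3 -m jog '[[[0,0,0,0],[0,0,0,0],[0,0,0,0],[0,0,0,0],[0,0,0,0]]]' 0;  python3 -m jog '[[[0,0,0,0],[0,0,-5,0],[0,0,-15,0],[0,0,-35,0],[0,0,-60,0]]]'; python3 d.py r1,260
```

```text
clock: 11.7
position: [589.7, -266.4, 181.9]
ee_rot: [0.929, -0.37, 0.001, -0.0]
contact_force: [0.4, -0.4, 0.1]
gripper_width: 54.8
clock: 12.32
position: [590.0, -266.4, 182.5]
ee_rot: [0.929, -0.37, 0.002, -0.0]
contact_force: [-0.3, 0.9, 3.3]
gripper_width: 20.4
clock: 12.95
position: [589.5, -266.4, 242.9]
ee_rot: [0.929, -0.37, 0.001, -0.0]
contact_force: [0.4, -0.7, 0.2]
gripper_width: 20.4
r1 [422.6 312.5]
clock 12.95 pos [ 589.5 -266.4  242.9] head -43.42 tilt 0.15 w 20.4 F [ 0.4 -0.7  0.2]
delta tool [-519.  -305.7  -17.6] spin 0.08
```

```bash
python3 -m jog '[[[-25,-15,-8,0],[-75,-44,-15,0],[-125,-74,-18,0],[-175,-103,-18,0],[-225,-133,-18,0]]]'; python3 -m jog '[[[-50,-30,0,0],[-100,-59,0,0],[-150,-89,0,0],[-200,-118,0,0],[-250,-147,0,0]]]';python3 d.py r1,200
```

```text
clock: 13.58
position: [516.8, -13.5, 261.5]
ee_rot: [0.929, -0.37, 0.002, -0.001]
contact_force: [2.1, 0.7, 0.3]
gripper_width: 20.4
clock: 14.2
position: [435.5, 266.9, 262.0]
ee_rot: [0.929, -0.37, 0.002, -0.001]
contact_force: [1.3, -0.6, -1.3]
gripper_width: 20.3
r1 [422.6 312.5]
clock 14.2 pos [435.5 266.9 262. ] head -43.41 tilt 0.27 w 20.3 F [ 1.3 -0.6 -1.3]
delta tool [-40.8 -24.   62. ] spin 0.09
```

```bash
python3 -m jog '[[[-30,-18,0,0],[-41,-24,0,0],[-41,-24,20,0],[-41,-24,42,0],[-41,-24,60,0]]]'; python3 d.py r1,192
```

```text
clock: 14.82
position: [422.6, 311.6, 201.5]
ee_rot: [0.929, -0.37, 0.002, -0.001]
contact_force: [-0.0, 0.5, -1.1]
gripper_width: 20.4
r1 [422.6 312.5]
clock 14.82 pos [422.6 311.6 201.5] head -43.48 tilt 0.24 w 20.4 F [-0.   0.5 -1.1]
delta tool [-0.6 -0.6  9.5] spin 0.02
```

```bash
python3 -m jog '[[[-1,-1,4,0],[-1,-1,7,0],[-1,-1,9,0],[-1,-1,10,0],[-1,-1,10,0]]]';python3 -m jog '[[[0,0,0.5,0],[0,0,1,0],[0,0,1.5,0],[0,0,2,0],[0,0,2,0]]]'; python3 snap.py side d1 170 110 320 220 5
```

```text
clock: 15.45
position: [422.6, 313.1, 191.8]
ee_rot: [0.929, -0.37, 0.002, -0.001]
contact_force: [-0.6, 0.3, -0.1]
gripper_width: 20.4
clock: 16.08
position: [422.6, 313.1, 190.4]
ee_rot: [0.929, -0.37, 0.002, -0.001]
contact_force: [-1.6, -0.6, 4.7]
gripper_width: 20.7
```

View pics/d1.png

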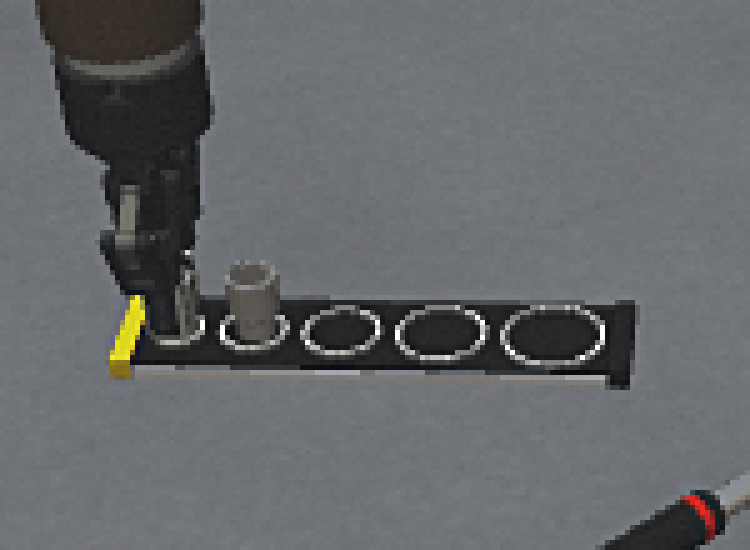

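Contact made in ring 1. Release and rise.

```bash
python3 -m jog '[[[0,0,0,0],[0,0,0,0],[0,0,0,0],[0,0,0,0],[0,0,0,0]]]' 45; python3 -m jog '[[[0,0,-15,0],[0,0,-40,0],[0,0,-80,0],[0,0,-105,0],[0,0,-105,0]]]' ; python3 snap.py side d2 170 110 320 220 5;python3 d.py s3,260
```

```text
clock: 16.75
position: [422.6, 313.1, 190.3]
ee_rot: [0.929, -0.37, 0.002, -0.001]
contact_force: [0.0, 0.2, -0.7]
gripper_width: 44.5
clock: 17.38
position: [422.4, 313.4, 298.6]
ee_rot: [0.929, -0.37, 0.003, -0.004]
contact_force: [0.8, 0.8, -0.1]
gripper_width: 44.7
s3 [ 448.5 -295.5]
clock 17.43 pos [422.  313.  296.9] head -43.47 tilt 0.41 w 44.9 F [ 0.6 -0.5 -0.4]
delta tool [437.7 423.6  35. ] spin 0.03
```

View pics/d2.png

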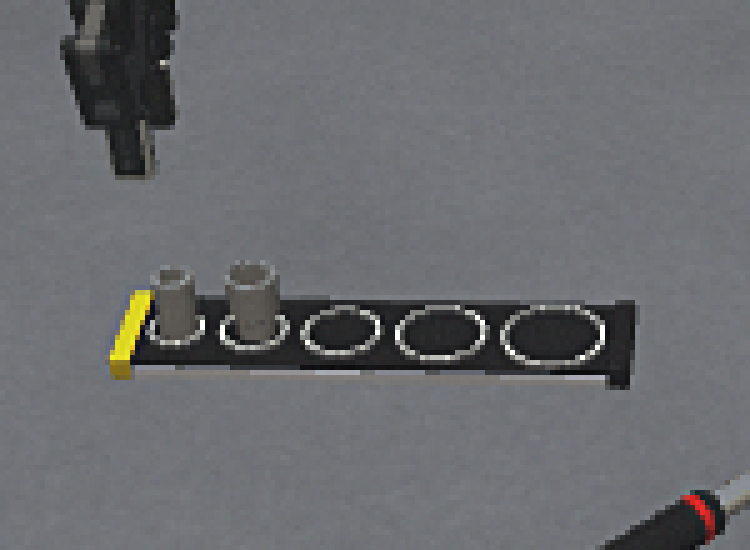

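```bash
python3 -m jog '[[[20,20,0,0],[62,60,0,0],[104,101,0,0],[146,142,0,0],[188,182,0,0]]]' 70; python3 -m jog '[[[42,41,0,0],[84,82,0,0],[126,122,0,0],[168,163,10,0],[210,204,15,0]]]'; python3 -m jog '[[[30,29,10,0],[39,37,20,0],[39,37,35,0],[39,37,50,0],[39,37,58,0]]]'; python3 snap.py side e1 320 220 420 320 6; python3 d.py s3,190
```

```text
clock: 18.05
position: [432.0, 48.7, 295.4]
ee_rot: [0.929, -0.37, 0.002, -0.002]
contact_force: [1.0, -1.2, 0.5]
gripper_width: 70.1
clock: 18.68
position: [442.4, -246.1, 278.5]
ee_rot: [0.929, -0.371, 0.0, -0.002]
contact_force: [0.9, 0.3, 1.4]
gripper_width: 69.9
clock: 19.3
position: [445.0, -298.4, 219.1]
ee_rot: [0.929, -0.37, -0.001, -0.002]
contact_force: [0.7, -0.6, 0.3]
gripper_width: 70.1
s3 [ 448.5 -295.5]
clock 19.35 pos [ 445.  -298.4  218.5] head -43.44 tilt 0.27 w 70.1 F [-1.1 -0.1 -0.7]
delta tool [ 0.7 -4.5 28.5] spin 0.06
```

View pics/e1.png

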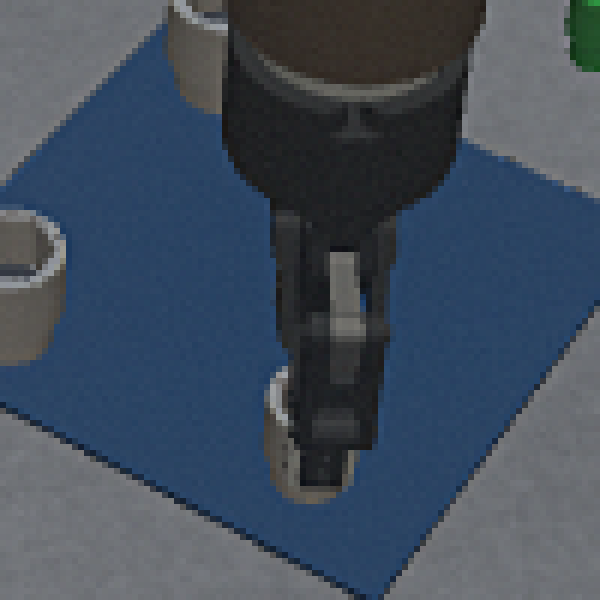

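Run:
```python
from h import *
j=np.array([-.688,-.725])
o=np.array([320,220])
f=lambda X:((proj("side",X)-o+.5)*6).round(0)
for w in (35,40): print(f([445+w*j[0],-298.4+w*j[1],54]))
print(f([448.5,-295.5,4]),f([448.5,-295.5,46]))
```

```text
[324. 470.]
[325. 482.]
[309. 477.] [317. 397.]
```

```bash
python3 -m jog '[[[0.5,-4,8,0],[0.5,-4.5,18,0],[0.5,-4.5,27,0],[0.5,-4.5,31,0],[0.5,-4.5,31,0]]]';  python3 -m jog '[[[0,0,0,0],[0,0,0,0],[0,0,0,0],[0,0,0,0],[0,0,0,0]]]' 0;  python3 -m jog '[[[0,0,0,0],[0,0,-5,0],[0,0,-15,0],[0,0,-35,0],[0,0,-60,0]]]'; python3 d.py r3,265
```

```text
clock: 19.98
position: [448.3, -295.4, 187.2]
ee_rot: [0.929, -0.37, -0.002, -0.002]
contact_force: [0.5, -0.2, -0.3]
gripper_width: 70.1
clock: 20.6
position: [448.6, -295.5, 187.8]
ee_rot: [0.929, -0.37, -0.001, -0.002]
contact_force: [0.0, -0.1, 5.9]
gripper_width: 32.9
clock: 21.22
position: [448.3, -295.7, 248.2]
ee_rot: [0.929, -0.37, -0.002, -0.002]
contact_force: [0.0, 0.8, -1.3]
gripper_width: 32.5
r3 [489.4 249.1]
clock 21.23 pos [ 448.3 -295.7  248.2] head -43.44 tilt 0.3 w 32.5 F [ 0.   0.8 -1.3]
delta tool [-344.9 -423.8  -14.4] spin 0.06
```

```bash
python3 -m jog '[[[-18,-22,-7,0],[-55,-68,-14,0],[-93,-114,-15,0],[-131,-160,-15,0],[-169,-207,-15,0]]]'; python3 -m jog '[[[-38,-47,0,0],[-76,-93,0,0],[-114,-140,0,0],[-148,-182,0,0],[-172,-212,0,0]]]';python3 d.py r3,205
```

```text
clock: 21.85
position: [467.7, -27.4, 265.0]
ee_rot: [0.929, -0.37, -0.002, -0.002]
contact_force: [1.4, -0.2, -1.7]
gripper_width: 32.4
clock: 22.48
position: [488.3, 247.1, 266.7]
ee_rot: [0.929, -0.369, -0.002, -0.002]
contact_force: [0.4, 0.6, -1.2]
gripper_width: 32.4
r3 [489.4 249.1]
clock 22.48 pos [488.3 247.1 266.7] head -43.35 tilt 0.31 w 32.4 F [ 0.4  0.6 -1.2]
delta tool [-0.3 -2.  61.7] spin 0.15
```

```bash
python3 -m jog '[[[-0.5,-2,18,0],[-0.5,-2,36,0],[-0.5,-2,54,0],[-0.5,-2,64,0],[-0.5,-2,67,0]]]'; python3 snap.py side f1 170 110 320 220 5; python3 d.py r3,196
```

```text
clock: 23.1
position: [489.2, 249.1, 199.4]
ee_rot: [0.929, -0.369, -0.002, -0.002]
contact_force: [0.2, -0.1, -0.8]
gripper_width: 32.5
r3 [489.4 249.1]
clock 23.15 pos [489.2 249.2 199.5] head -43.35 tilt 0.29 w 32.4 F [ 0.1 -0.1 -1.5]
delta tool [ 0.1 -0.   3.5] spin 0.15
```

View pics/f1.png

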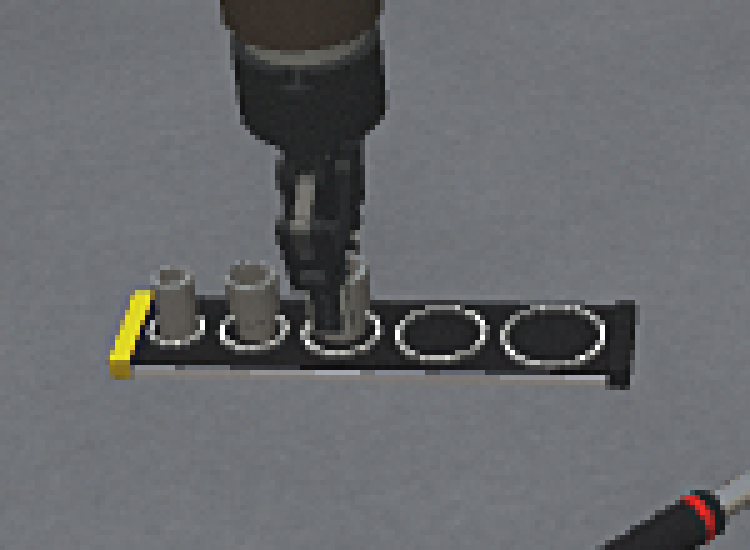

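```bash
python3 -m jog '[[[0,0,1,0],[0,0,2,0],[0,0,3,0],[0,0,4,0],[0,0,4.5,0]]]'; python3 -m jog '[[[0,0,0,0],[0,0,0,0],[0,0,0,0],[0,0,0,0],[0,0,0,0]]]' 60; python3 -m jog '[[[0,0,-15,0],[0,0,-40,0],[0,0,-80,0],[0,0,-105,0],[0,0,-105,0]]]' ;python3 d.py s4,265
```

```text
clock: 23.78
position: [489.3, 249.3, 195.8]
ee_rot: [0.929, -0.369, -0.002, -0.002]
contact_force: [-2.7, -0.3, 7.7]
gripper_width: 32.6
clock: 24.4
position: [489.3, 249.3, 195.7]
ee_rot: [0.929, -0.369, -0.002, -0.002]
contact_force: [-0.8, -0.1, -0.1]
gripper_width: 59.9
clock: 25.02
position: [489.9, 249.1, 304.0]
ee_rot: [0.929, -0.369, 0.0, -0.005]
contact_force: [-1.2, -0.3, -0.4]
gripper_width: 59.8
s4 [ 416.  -174.5]
clock 25.02 pos [489.9 249.1 304. ] head -43.31 tilt 0.55 w 59.8 F [-1.2 -0.3 -0.4]
delta tool [236.9 359.2  35. ] spin 0.19
```

```bash
python3 -m jog '[[[12,18,0,0],[38,57,0,0],[68,103,0,0],[98,149,0,0],[128,194,0,0]]]' 75; python3 -m jog '[[[30,46,0,0],[60,92,10,0],[85,130,20,0],[103,157,35,0],[109,165,50,0]]]'; python3 d.py s4,225
```

```text
clock: 25.65
position: [448.4, 17.7, 301.1]
ee_rot: [0.929, -0.369, -0.001, -0.004]
contact_force: [0.5, 0.3, 0.3]
gripper_width: 75.1
clock: 26.28
position: [412.7, -178.7, 248.3]
ee_rot: [0.929, -0.371, -0.002, -0.004]
contact_force: [-0.1, -0.5, 1.0]
gripper_width: 75.0
s4 [ 416.  -174.5]
clock 26.27 pos [ 412.7 -178.7  248.3] head -43.51 tilt 0.49 w 75.0 F [-0.1 -0.5  1. ]
delta tool [-0.3 -5.2 23.3] spin -0.01
```

```bash
python3 -m jog '[[[-1,-2,6,0],[-1,-5,12,0],[-1,-5,20,0],[-1,-5,23,0],[-1,-5,23,0]]]' ; python3 snap.py side g1 270 200 370 300 6; python3 d.py s4,190
```

```text
clock: 26.9
position: [415.5, -173.9, 225.2]
ee_rot: [0.929, -0.37, -0.002, -0.004]
contact_force: [-0.4, 0.5, -0.4]
gripper_width: 74.9
s4 [ 416.  -174.5]
clock 26.95 pos [ 415.5 -174.   225.4] head -43.48 tilt 0.48 w 74.8 F [ 0.  -0.8 -0.3]
delta tool [ 0.9  0.2 35.4] spin 0.02
```

View pics/g1.png

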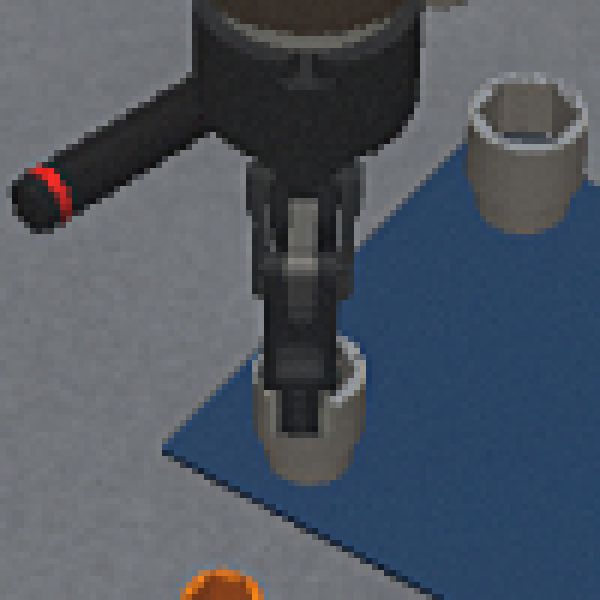

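```bash
python3 -m jog '[[[1,0,12,0],[1,0,22,0],[1,0,31,0],[1,0,35,0],[1,0,35,0]]]';  python3 -m jog '[[[0,0,0,0],[0,0,0,0],[0,0,0,0],[0,0,0,0],[0,0,0,0]]]' 0;  python3 -m jog '[[[0,0,0,0],[0,0,-5,0],[0,0,-15,0],[0,0,-35,0],[0,0,-60,0]]]'; python3 d.py r4,270
```

```text
clock: 27.58
position: [416.2, -174.4, 190.0]
ee_rot: [0.929, -0.37, -0.002, -0.004]
contact_force: [1.0, 0.4, 1.0]
gripper_width: 74.7
clock: 28.2
position: [416.4, -174.4, 190.6]
ee_rot: [0.929, -0.37, -0.002, -0.004]
contact_force: [-0.8, 0.8, 6.0]
gripper_width: 39.8
clock: 28.82
position: [416.1, -174.9, 251.2]
ee_rot: [0.929, -0.37, -0.002, -0.004]
contact_force: [-0.3, 0.2, -1.9]
gripper_width: 39.6
r4 [529.6 210.9]
clock 28.82 pos [ 416.1 -174.9  251.2] head -43.47 tilt 0.49 w 39.6 F [-0.3  0.2 -1.9]
delta tool [-183.2 -358.2  -15.8] spin 0.03
```

Place height 198.6.

```bash
python3 -m jog '[[[-10,-19,-7,0],[-31,-60,-16,0],[-54,-106,-16,0],[-77,-151,-16,0],[-100,-196,-16,0]]]'; python3 -m jog '[[[-23,-45,0,0],[-46,-90,0,0],[-66,-130,0,0],[-80,-156,0,0],[-83,-162,0,0]]]';python3 d.py r4,204
```

```text
clock: 29.45
position: [478.5, 37.6, 269.5]
ee_rot: [0.929, -0.37, -0.002, -0.004]
contact_force: [0.7, -0.7, -2.0]
gripper_width: 39.8
clock: 30.08
position: [529.9, 213.8, 271.1]
ee_rot: [0.929, -0.369, -0.002, -0.004]
contact_force: [-0.6, 0.2, -1.7]
gripper_width: 39.5
r4 [529.6 210.9]
clock 30.07 pos [529.9 213.8 271.1] head -43.36 tilt 0.52 w 39.5 F [-0.6  0.2 -1.7]
delta tool [ 2.3  2.7 67.1] spin 0.14
```

```bash
python3 -m jog '[[[2,2.5,18,0],[2,2.5,36,0],[2,2.5,54,0],[2,2.5,65,0],[2,2.5,68,0]]]'; python3 snap.py side h1 170 110 320 220 5; python3 d.py r4,198
```

```text
clock: 30.7
position: [529.4, 210.7, 202.7]
ee_rot: [0.929, -0.37, -0.002, -0.003]
contact_force: [0.6, 0.5, -2.4]
gripper_width: 39.4
r4 [529.6 210.9]
clock 30.75 pos [529.5 210.9 202.8] head -43.38 tilt 0.49 w 39.3 F [ 0.2 -0.4 -1.9]
delta tool [ 0.1 -0.1  4.8] spin 0.12
```

View pics/h1.png

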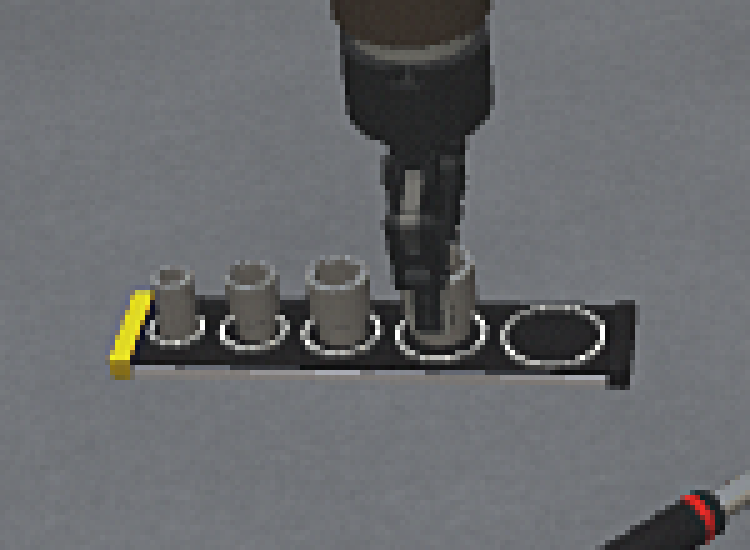

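```bash
python3 -m jog '[[[0,0,1.5,0],[0,0,3,0],[0,0,4,0],[0,0,5,0],[0,0,5.5,0]]]'; python3 -m jog '[[[0,0,0,0],[0,0,0,0],[0,0,0,0],[0,0,0,0],[0,0,0,0]]]' 65; python3 -m jog '[[[0,0,-15,0],[0,0,-40,0],[0,0,-80,0],[0,0,-105,0],[0,0,-105,0]]]' ;python3 d.py s5,275
```

```text
clock: 31.38
position: [529.5, 211.1, 198.6]
ee_rot: [0.929, -0.369, -0.002, -0.004]
contact_force: [-3.4, -1.8, 9.1]
gripper_width: 39.4
clock: 32.0
position: [529.6, 211.0, 198.5]
ee_rot: [0.929, -0.369, -0.002, -0.004]
contact_force: [1.1, 0.4, 0.3]
gripper_width: 65.0
clock: 32.62
position: [530.1, 210.5, 306.9]
ee_rot: [0.929, -0.369, -0.0, -0.006]
contact_force: [0.6, -0.9, -0.8]
gripper_width: 65.6
s5 [ 574.5 -131.5]
clock 32.62 pos [530.1 210.5 306.9] head -43.33 tilt 0.73 w 65.6 F [ 0.6 -0.9 -0.8]
delta tool [267.1 218.7  28. ] spin 0.17
```

```bash
python3 -m jog '[[[13,11,0,0],[42,34,0,0],[78,64,0,0],[114,93,0,0],[150,123,0,0]]]' 80; python3 -m jog '[[[36,29,0,0],[70,57,5,0],[97,80,12,0],[113,93,22,0],[117,96,32,0]]]'; python3 d.py s5,232
```

```text
clock: 33.25
position: [554.4, 15.7, 303.7]
ee_rot: [0.929, -0.369, -0.001, -0.006]
contact_force: [0.1, -0.1, -0.2]
gripper_width: 80.2
clock: 33.88
position: [573.3, -135.2, 268.7]
ee_rot: [0.929, -0.37, -0.002, -0.005]
contact_force: [0.4, 0.4, -0.5]
gripper_width: 79.7
s5 [ 574.5 -131.5]
clock 33.88 pos [ 573.3 -135.2  268.7] head -43.45 tilt 0.65 w 79.7 F [ 0.4  0.4 -0.5]
delta tool [-1.4 -3.2 36.7] spin 0.05
```

```bash
python3 -m jog '[[[-1,-3,10,0],[-1,-3,20,0],[-1,-3,30,0],[-1,-3,36,0],[-1,-3,36,0]]]' ; python3 snap.py side i1 310 170 410 270 6; python3 d.py s5,193
python3 - <<'E'
from h import *
j=np.array([-.688,-.725])
o=np.array([310,170])
f=lambda X:((proj("side",X)-o+.5)*6).round(0)
for w in (40,45): print(f([574.5+w*j[0],-131.5+w*j[1],68]))
print(f([574.5,-131.5,4]),f([574.5,-131.5,54]))
E
```

```text
clock: 34.5
position: [574.6, -131.7, 232.2]
ee_rot: [0.929, -0.37, -0.002, -0.005]
contact_force: [0.0, -0.4, 0.0]
gripper_width: 80.2
s5 [ 574.5 -131.5]
clock 34.55 pos [ 574.7 -131.8  232.7] head -43.43 tilt 0.64 w 80.0 F [ 0.3 -0.2  0.4]
delta tool [-0.   0.3 39.7] spin 0.07
[301. 330.]
[301. 339.]
[289. 383.] [295. 290.]
```

View pics/i1.png

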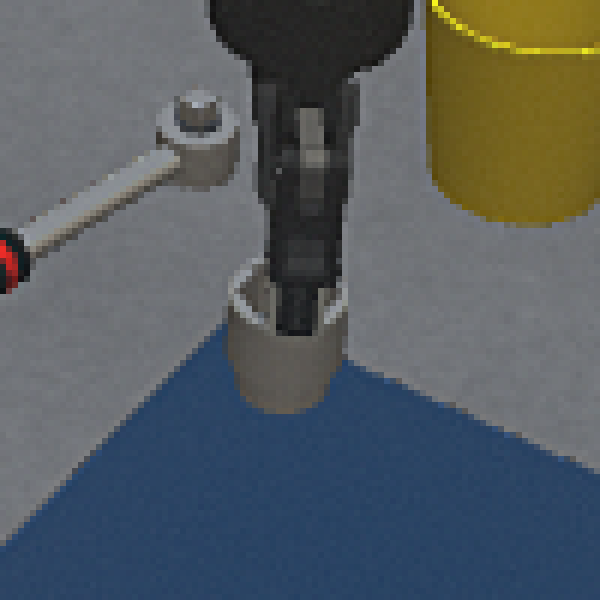

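```bash
python3 -m jog '[[[-1,0,10,0],[-1,0,22,0],[-1,0,33,0],[-1,0,39,0],[-1,0,40,0]]]';  python3 -m jog '[[[0,0,0,0],[0,0,0,0],[0,0,0,0],[0,0,0,0],[0,0,0,0]]]' 0;  python3 -m jog '[[[0,0,0,0],[0,0,-5,0],[0,0,-15,0],[0,0,-35,0],[0,0,-60,0]]]'; python3 d.py r5,275
```

```text
clock: 35.17
position: [573.9, -130.7, 192.0]
ee_rot: [0.929, -0.37, -0.002, -0.005]
contact_force: [0.2, -0.3, 0.5]
gripper_width: 80.0
clock: 35.8
position: [574.1, -130.7, 192.6]
ee_rot: [0.929, -0.37, -0.002, -0.005]
contact_force: [-1.0, -0.0, 4.5]
gripper_width: 46.7
clock: 36.42
position: [573.8, -131.3, 252.7]
ee_rot: [0.929, -0.37, -0.003, -0.005]
contact_force: [-0.5, 0.6, -2.2]
gripper_width: 46.9
r5 [574.9 167.9]
clock 36.42 pos [ 573.8 -131.3  252.7] head -43.43 tilt 0.64 w 46.9 F [-0.5  0.6 -2.2]
delta tool [-205.  -218.2  -18.9] spin 0.07
```

Place height about 200.5.

```bash
python3 -m jog '[[[-8,-9,-9,0],[-27,-29,-22,0],[-55,-59,-22,0],[-88,-94,-22,0],[-121,-129,-22,0]]]'; python3 -m jog '[[[-32,-34,0,0],[-60,-64,0,0],[-78,-83,0,0],[-84,-89,0,0],[-84,-89,0,0]]]';python3 d.py r5,206
```

```text
clock: 37.05
position: [574.0, 47.3, 276.2]
ee_rot: [0.929, -0.37, -0.003, -0.005]
contact_force: [0.5, -0.3, -2.1]
gripper_width: 46.8
clock: 37.67
position: [573.7, 170.1, 277.1]
ee_rot: [0.929, -0.37, -0.004, -0.004]
contact_force: [0.1, 0.5, -2.2]
gripper_width: 46.6
r5 [574.9 167.9]
clock 37.67 pos [573.7 170.1 277.1] head -43.4 tilt 0.66 w 46.6 F [ 0.1  0.5 -2.2]
delta tool [ 3.2  1.1 71. ] spin 0.1
```

```bash
python3 -m jog '[[[3,1,15,0],[3,1,33,0],[3,1,51,0],[3,1,65,0],[3,1,70,0]]]'; python3 snap.py side k1 170 110 320 220 5; python3 d.py r5,200
```

```text
clock: 38.3
position: [574.7, 167.2, 205.5]
ee_rot: [0.929, -0.37, -0.005, -0.003]
contact_force: [-0.6, 0.3, -3.1]
gripper_width: 46.7
r5 [574.9 167.9]
clock 38.35 pos [574.7 167.5 205.5] head -43.45 tilt 0.66 w 46.8 F [ 0.8 -0.4 -3.6]
delta tool [-0.1 -0.5  5.5] spin 0.05
```

View pics/k1.png

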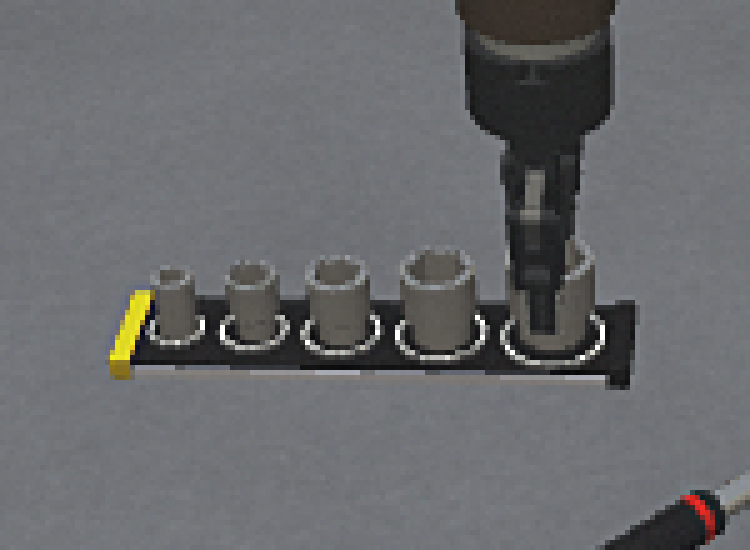

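```bash
python3 -m jog '[[[0,0,1.5,0],[0,0,3,0],[0,0,4,0],[0,0,5,0],[0,0,6,0]]]'; python3 -m jog '[[[0,0,0,0],[0,0,0,0],[0,0,0,0],[0,0,0,0],[0,0,0,0]]]' 75; python3 -m jog '[[[0,0,-15,0],[0,0,-40,0],[0,0,-80,0],[0,0,-130,0],[0,0,-160,0]]]'; python3 -m jog '[[[0,40,0,0],[0,90,0,0],[0,140,0,0],[0,170,0,0],[0,180,0,0]]]'; python3 snap.py side l1 170 110 320 220 5;python3 snap.py top l2 160 155 280 265 5
```

```text
clock: 38.98
position: [574.8, 167.7, 200.6]
ee_rot: [0.929, -0.37, -0.004, -0.003]
contact_force: [-3.4, -0.2, 8.3]
gripper_width: 46.4
clock: 39.6
position: [574.8, 167.7, 200.6]
ee_rot: [0.929, -0.37, -0.004, -0.003]
contact_force: [-0.6, -0.4, 0.6]
gripper_width: 74.7
clock: 40.22
position: [575.8, 166.1, 364.9]
ee_rot: [0.929, -0.37, -0.002, -0.005]
contact_force: [0.3, 0.3, 0.6]
gripper_width: 74.8
clock: 40.85
position: [450.9, 34.1, 364.7]
ee_rot: [0.929, -0.37, -0.002, -0.006]
contact_force: [-0.1, 1.3, 0.4]
gripper_width: 74.9
```

View pics/l1.png

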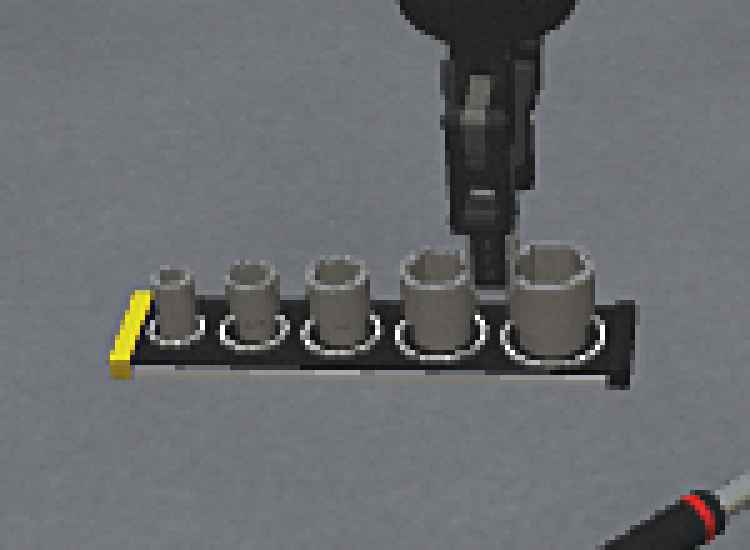

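View pics/l2.png

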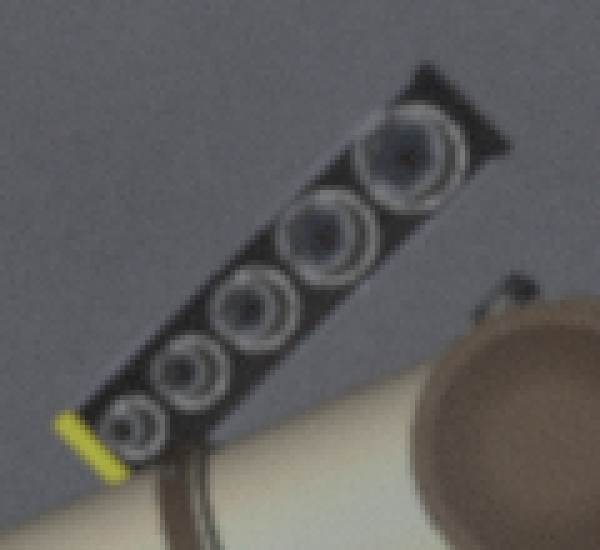

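```bash
python3 - <<'E'
from h import *
org=np.array([505.43,237.36]);e=np.array([.72435,-.68949]);n=np.array([.68949,.72435])
for q,h,c in zip([(122,430),(184,371),(250,307),(322,235),(400,155)],[49,51,54,58,62],(-111.5,-68.5,-19.5,36,98.5)):
    X=ray("top",np.array(q)/5-.5+.0+[160,155],h)[:2]-org
    print((X@e-c).round(1),(X@n).round(1))
E
python3 - <<'E'
import cv2
im=cv2.imread("pics/l1_full.png");cv2.imwrite("pics/l3.png",im)
E
```

```text
3.6 -2.6
5.7 -3.6
5.3 -4.3
3.6 -4.5
0.0 -3.8
```

View pics/l3.png

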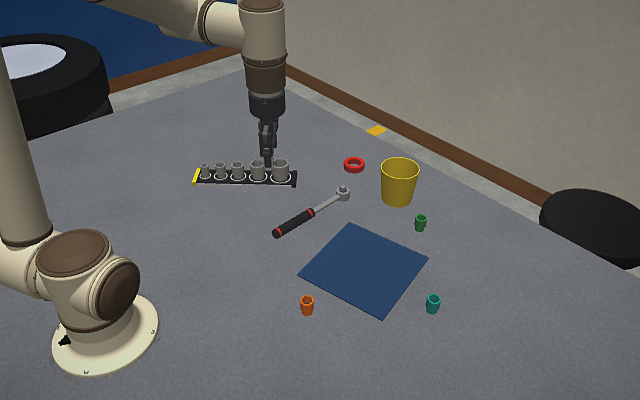

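Run:
```python
import cv2
im=cv2.imread("pics/l1_full.png");cv2.imwrite("pics/l4.png",cv2.resize(im[155:190,195:300],None,fx=7.5,fy=15,interpolation=0))
from ov import *
```

```text
(no output)
```

View pics/l4.png

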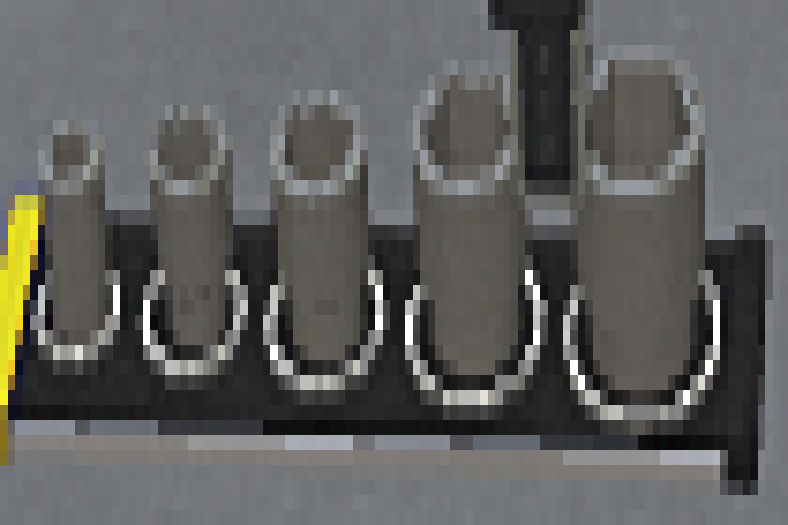

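Run:
```python
import cv2,numpy as np
from bench import arm
a=cv2.imread("pics/side0.png");b=cv2.imread("pics/l1_full.png")
d=cv2.absdiff(a,b).max(2)
for n,(x0,y0,x1,y1) in dict(tub=(375,150,425,212),tape=(340,152,368,175),ratchet=(268,182,352,240),green=(410,208,430,235),orange=(295,290,318,320),turq=(422,288,445,318)).items():print(n,(d[y0:y1,x0:x1]>40).sum())
print(arm.job_done(),arm.read_state()['clock'])
```

```text
tub 0
tape 0
ratchet 15
green 0
orange 0
turq 0
the job is handed in; nothing more can be done
the job is handed in; nothing more can be done
```

All five chrome sockets are on the black strip in order of size, the smallest at the yellow end. I handed the job in after about 41 s of robot time. Each was picked from the mat with the jaws along the strip's y, lowered until it touched the strip (5–10 N at the wrist), then released. No reading came near the force limits.

**Last checks:**
- **Side view:** all five stand upright and mouth up inside their own rings. They are off centre by about 1 mm along the strip and at most about 3 mm across it.
- **Top view:** this disagreed. My by-eye reading of the low-contrast rims put them up to 5.7 mm off along the strip and about 4 mm across, towards the robot. I trusted the side view because the gripper had lined up with it earlier. Both results are inside the 10 mm tolerance.
- **Bystanders and look-alikes:** comparing side pictures from before and after, the tub, the tape and the three coloured look-alikes show no change. The ratchet's box showed 15 changed pixels. These are probably the spot where socket5 used to stand, since it overlapped that box and the ratchet looks unmoved in the picture, but I did not check it separately.

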